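# Slide a module into the burn-in stand and start the test

## Task

Gently push the white module, with the fingertips only, along the metal plate and down the lane between the two guide rails until it is fully home against the contact block, square with it, without anything touching either rail; it may stand out of line with the lane at first. Then press the start button on the grey control box fully down and let it come up again. Do not grip, lift or tip the module, do not press the button before the module is home, and leave everything else on the bench where it is.

Things in the scene. Friction and masses are not known exactly. Their poses are not given: they have to be found in the camera images.
- module: The module: a loose white plastic box 110 long (its x) x 92 wide (its y) x 55 mm high with a dark display window and three small grey keys on top; 0.3 to 0.65 kg; all sides are flat. Origin: centre of its underside. +x is its front, the end that goes against the contact block. It stands on the plate in front of the lane mouth, front towards the lane, up to 30 mm off the lane's centre line and up to 9 degrees askew.
- fixture: The burn-in stand, fixed: a grey metal plate 375 x 210 x 6 mm on the bench, with two guide rails and a black contact block at its far end. Origin: on the bench under the stand; +x runs along the lane from the mouth to the contact block, y across it; the lane's centre line is y = 0. The plate spans x -190 to 185 mm, y -105 to 105 mm, its upper face at z 6 mm.
- lane_mouth (a point): Centre of the lane's mouth, on the plate's upper face, level with the near ends of the rails; axes as the stand (+x into the lane). The lane is 110 mm wide between the rails, so the centred module has 9 mm on either side, and 155 mm long from here to the contact block.
- lane_end (a point): Centre line of the lane at the face of the contact block, on the plate's upper face; axes as the stand. The module is home when its front face meets this face: its origin is then 55 mm before this point. The block is 124 mm wide, 35 mm thick and stands 45 mm above the plate; rigid.
- rail_left: Left guide rail (at +y of the stand): dark steel bar 155 long x 8 thick x 16 mm high on the plate, its top 22 mm above the bench, so 39 mm of the module stands above it. Origin: centre of its underside. Must not be touched by anything.
- rail_right: Right guide rail (at -y of the stand), the same as the left one. Must not be touched by anything.
- ctrl: Control box, fixed on the bench to the left or the right of the stand: grey, 90 x 80 x 40 mm, with the start button in the middle of its top. Origin: centre of its underside.
- start_top (a point): Centre of the top face of the start button: a plain grey round button 28 mm across in a black housing on the control box; pressed straight down.
- start (a joint): Travel of the start button in m: 0 up, 0.006 fully down; sprung, about 4 N to push it fully down, comes up again by itself.
- meter: Bystander: black multimeter 150 x 75 x 44 mm lying on the other side of the stand from the control box. Origin: centre of its underside.
- gauge: Bystander: small white pressure display 30 x 40 x 52 mm with a brass port on top, on the bench beside the left rail, about 155 mm from the lane's centre line. Origin: underside.
- flux: Bystander: small bottle, 34 mm across, 80 mm high, on the bench beside the right rail, about 155 mm from the lane's centre line. Origin: underside.
- driver: Bystander: screwdriver, 180 mm, lying near the robot on its right. Origin: underside.
- board: Bystander: green circuit board 90 x 70 mm, 20 mm high, lying on the far right. Origin: underside.
- spool: Bystander: grey spool 60 mm across, 40 mm high, standing at the far left. Origin: underside.
- wrench: Bystander: steel wrench, 160 mm, lying near the robot on its left. Origin: underside.
Mind the look-alikes: they are no part of the job. Leave any orange look-alike of the ctrl alone.

How it is judged:
By the outcome, as a careful person would: the job done as asked, in the order asked, and still so for the second after the job is handed in, with the robot touching nothing.
It also fails if it takes over 64 s, if anything falls off the work surface, if the arm or the gripper's body presses on something with over 40 N, if the wrist force passes 120 N, or if a joint passes its speed limit or range.

## Robot

A 7-joint arm with a two-finger parallel gripper is mounted at the origin on the work surface. World frame = base frame: x ahead of the robot, y to its left, z up, the work surface at z = 0. Lengths are in m, angles in rad, forces in N, time in s.
With the tool pointing down it reaches from about 0.425 to 0.925 m from the base axis. Payload 6.8 kg.
Tool frame: the origin (TCP) lies at the very end of the fingers, on their centre line; the grasp point (between the pads) lies 19 mm behind it; z points along the fingers, x is the direction in which the jaws open and shut, and the axes are right-handed (so a half turn about z gives the same grasp; the last joint's range is limited). The gripper opens to 85 mm and grips with 20 to 120 N. Pads are 22 mm wide; open, the fingers measure 114 mm over their backs; the gripper's body (76 mm by 85 mm) begins 54 mm behind the grasp point. The pads swing forward as they close: fully open they stand 13 mm farther back than shut.
Start: joints at [-1.404, 0.477, 0.022, 1.555, -0.011, 1.109, -0.083], TCP at [0.183, 0.65, 0.231] pointing down, gripper open.
Joint ranges: [-2.96, 2.96], [-0.34, 2.1], [-1.41, 1.46], [0.24, 2.44], [-1.37, 4.51], [0.17, 1.92], [-2.96, 2.96]. Speed limits (rad/s): [2.39, 2.39, 3.14, 3.14, 3.14, 3.14, 3.14].

## Interface

Orientations are given as a rotation vector (axis times angle).
In Python, from bench import get_obs, imaging, hand_in gives the robot as it stands.
- The arm moves only by the tool send_rows, never from a script. Its argument "motion" is a list of rows, each an object with "dp": the shift along the world's x, y, z in m, a list of three; "rot": the turn, a rotation vector about the world's x, y, z in rad, a list of three; "grip": the finger opening in m, from 0 to 0.0854. In form: [{"dp": [dx, dy, dz], "rot": [ax, ay, az], "grip": grip}, ...]. A call has 1 to 20 rows; each row shifts and turns the pose as measured when the row begins; what a row does not reach is not made up. A row lasts 1/8 s, in which the tool goes at most 62.5 mm and 10.7 degrees, less where a joint would pass 70% of its speed; a pose out of reach is approached as far as the arm can. A call is refused whole if a number of a shift passes 0.0625 or a number of a turn 0.188, either way. A call with a gripper value outside its range is refused whole. The fingers move at their own pace and stop on an object; "grip_force" is the grip in N (left out, the last holds). Time passes only in rows, so rows that do not move let the fingers close. It gives the time, the measured TCP pose, the force and the opening at its end, in the units of the state.
- get_obs(): the state, without advancing time (a new reading comes with each control period).
- imaging.grab_frame(name): name is "side" or "top" or "wrist"; returns a dict with "img" (384x512x3 uint8, red, green, blue), "fx", "fy", "cx", "cy" (pixels), "R" (3x3) and "t" (3): a world point X has camera coordinates R X + t. Camera axes: x right, y down, z forward; pixel columns grow to the right and rows downward; lengths in m; the calibration is good to about 2 mm. A picture is of the moment at which its call begins. There is no depth.
- hand_in(): hands the job in, once; it reports no verdict.
The state is a dict: "clock": time; "joints": joint angles; "qvel": joint speeds; "tau": joint torques, N m; "tcp_pos": TCP position; "orientation": TCP orientation; "contact_force": force on the tool from outside, world axes, zero at the start; "moment": the same for the moment, N m; "grip_width": finger opening in m.
Only numpy, scipy, OpenCV 4.12 (cv2) and the standard library are available. Lean on these libraries where they do the work, as an engineer would, in place of code of your own. Each camera call takes 0.05 s, during which the arm holds its last target. There are 200 camera calls.

## Working session

There is one attempt and no reset: what is moved stays moved. The work goes in short steps, Python scripts to look and compute and a tool call to move; the robot and the scene stay as the last step left them, time stands still between calls to the robot, and variables do not carry over. Pictures are saved under pics/ and viewed, about 8 in all and at most 12, crops included, and the job is handed in when it is done.

Besides the shell and the picture viewer there is one more tool, called in YAML: its name, and indented under it one key for each argument. send_rows: Moves the arm, as the interface text tells. Its arguments: {"type":"object","properties":{"motion":{"type":"array","items":{"type":"object","properties":{"dp":{"type":"array","items":{"type":"number"}},"rot":{"type":"array","items":{"type":"number"}},"grip":{"type":"number"}}}},"grip_force":{"type":"number"}},"required":["motion"]}

```bash
mkdir -p pics
cat > h.py <<'E'
import numpy as np,cv2
from bench import get_obs,imaging,hand_in
def grab(n,f=None):
    d=imaging.grab_frame(n)
    if f: cv2.imwrite('pics/'+f,cv2.cvtColor(d['img'],cv2.COLOR_RGB2BGR))
    return d
def ray(d,u,v,z):
    R=np.array(d['R']);t=np.array(d['t']);C=-R.T@t
    w=R.T@np.array([(u-d['cx'])/d['fx'],(v-d['cy'])/d['fy'],1]);return C+w*(z-C[2])/w[2]
def proj(d,X):
    c=np.array(d['R'])@np.array(X)+np.array(d['t']);return c[0]/c[2]*d['fx']+d['cx'],c[1]/c[2]*d['fy']+d['cy']
E
python3 - <<'E'
from h import *
a=grab('top','t0.png');b=grab('side','s0.png')
for d in(a,b): print(-np.array(d['R']).T@d['t'],d['fx'])
A=cv2.imread('pics/t0.png');B=cv2.imread('pics/s0.png')
cv2.imwrite('pics/t0b.png',cv2.resize(A,(800,600),interpolation=cv2.INTER_CUBIC))
cv2.imwrite('pics/s0b.png',cv2.resize(B,(800,600),interpolation=cv2.INTER_CUBIC))
o=get_obs();print(o)
E
```

```text
[ 0.40869741 -0.08821538  1.21022158] 351.8663230866852
[ 0.39590847 -1.10477574  0.90096552] 450.7830625480797
{'clock': 0.1, 'joints': array([-1.40411   ,  0.47774712,  0.02233865,  1.55632258, -0.01152112,
        1.10930141, -0.08309675]), 'qvel': array([ 0.00146401, -0.00212678, -0.00028825, -0.00341497, -0.00049896,
        0.00169319,  0.00029954]), 'tau': array([ 3.95985204e-03, -5.97762251e+01,  1.61354586e+00, -2.81953257e+01,
        1.28670770e-02,  5.10461570e-03,  1.51798904e-06]), 'tcp_pos': array([0.18301492, 0.64917347, 0.23041562]), 'orientation': array([ 2.50388528e+00,  1.89562939e+00, -1.96801861e-03]), 'contact_force': array([ 0.57556144,  0.0462472 , -0.58745582]), 'moment': array([ 0.10545734,  0.01069634, -0.01131692]), 'grip_width': 0.08543093295762022}
```

View pics/t0b.png

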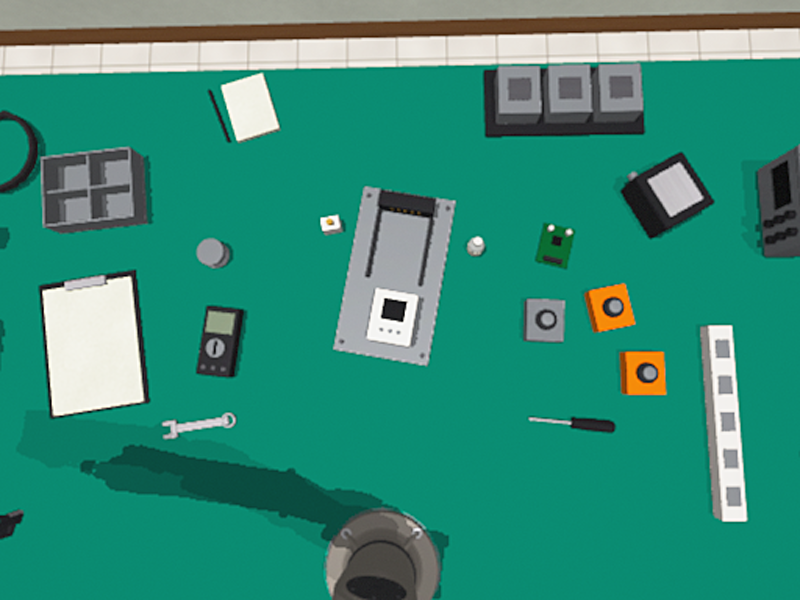

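View pics/s0b.png

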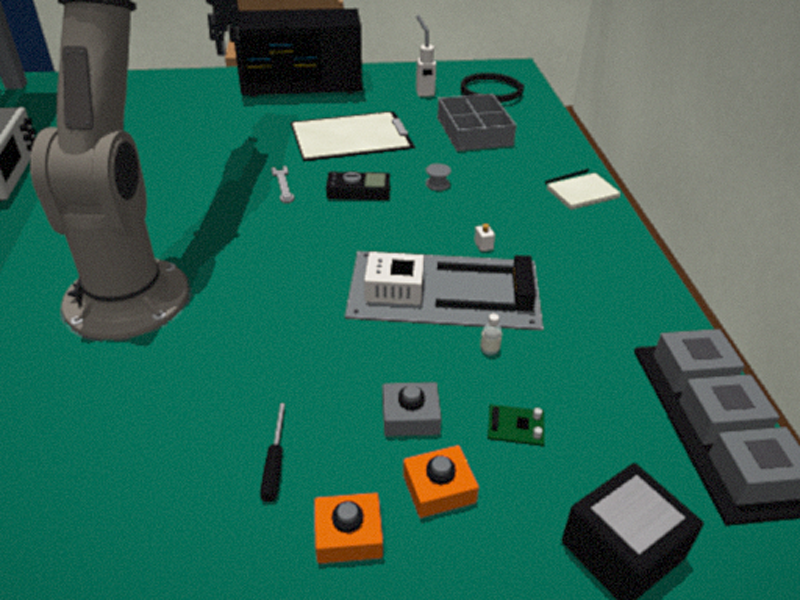

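The top view (800x600) shows the stand at about (395,275), with the white module on it at (392,317), in front of the lane. There are three button boxes: grey at (545,320), and orange at (610,307) and (643,373). The grey one fits the description of the ctrl, and the orange ones are look-alikes. Next I'll measure roughly and confirm with a crop.

```bash
cat > m.py <<'E'
from h import *
def comp(mask,u,v):
    n,l=cv2.connectedComponents(mask.astype(np.uint8)); return l==l[int(v),int(u)]
def rect(d,mask,z):
    c,_=cv2.findContours(mask.astype(np.uint8),cv2.RETR_EXTERNAL,cv2.CHAIN_APPROX_NONE)
    c=max(c,key=cv2.contourArea)[:,0,:]
    W=np.array([ray(d,u,v,z)[:2] for u,v in c]).astype(np.float32)
    return cv2.minAreaRect(W*1000)
E
python3 - <<'E'
from m import *
d=grab('top');im=d['img'].astype(int);s=.64
hsv=cv2.cvtColor(d['img'],cv2.COLOR_RGB2HSV)
green=(hsv[...,1]>90)&(hsv[...,0]>60)&(hsv[...,0]<100)
m=comp(~green,385*s,260*s);print('plate',rect(d,m,.006))
w=im.min(2)>190
m=comp(w,392*s,335*s);print('module',rect(d,m,.061))
m=comp(~green,535*s,335*s);print('ctrl',rect(d,m,.04))
c=d['img'][170:240,325:440];b=grab('side')['img'][225:365,190:320]
c=cv2.resize(c,(460,280));b=cv2.resize(b,(260,280))
cv2.imwrite('pics/crop.png',cv2.cvtColor(np.hstack([c,b]),cv2.COLOR_RGB2BGR))
E
```

```text
plate ((624.6966552734375, -32.39421081542969), (211.78146362304688, 376.5889587402344), 79.47499084472656)
module ((523.8194580078125, -28.530799865722656), (92.11097717285156, 110.87525177001953), 79.24220275878906)
ctrl ((515.0106201171875, -350.94580078125), (86.27494812011719, 90.70429229736328), 88.01904296875)
```

View pics/crop.png

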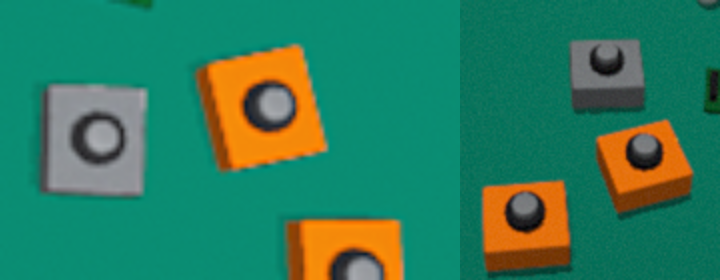

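The crop confirms that the grey box, at (95,138) in its left half, is the real ctrl. The measured sizes match those given: plate 212x377, module 92x111. I'm moving above the stand for a wrist look.

send_rows:
  motion:
    - {"dp":[0.045,-0.03,0.024],"rot":[0,0,0],"grip":0.05}
    - {"dp":[0.045,-0.03,0.024],"rot":[0,0,0],"grip":0.05}
    - {"dp":[0.045,-0.03,0.024],"rot":[0,0,0],"grip":0.05}
    - {"dp":[0.045,-0.03,0.024],"rot":[0,0,0],"grip":0.05}
    - {"dp":[0.045,-0.03,0.024],"rot":[0,0,0],"grip":0.05}
    - {"dp":[0.015,-0.047,0],"rot":[0,0,0],"grip":0.05}
    - {"dp":[0.015,-0.047,0],"rot":[0,0,0],"grip":0.05}
    - {"dp":[0.015,-0.047,0],"rot":[0,0,0],"grip":0.05}
    - {"dp":[0.015,-0.047,0],"rot":[0,0,0],"grip":0.05}
    - {"dp":[0.015,-0.047,0],"rot":[0,0,0],"grip":0.05}
    - {"dp":[0.015,-0.047,0],"rot":[0,0,0],"grip":0.05}
    - {"dp":[0.015,-0.047,0],"rot":[0,0,0],"grip":0.05}
    - {"dp":[0.015,-0.047,0],"rot":[0,0,0],"grip":0.05}
    - {"dp":[0.015,-0.047,0],"rot":[0,0,0],"grip":0.05}
    - {"dp":[0.015,-0.047,0],"rot":[0,0,0],"grip":0.05}

```text
clock: 2.08
tcp_pos: [0.5624, 0.0098, 0.3517]
orientation: [2.495, 1.907, -0.004]
contact_force: [0.5, 0.2, 0.6]
grip_width: 0.0499
```

Run:
```python
from m import *
d=grab('wrist','w1.png');o=get_obs();print(o['clock'],o['joints'],o['tcp_pos'],o['orientation'],o['contact_force'])
print(-np.array(d['R']).T@d['t'],d['R'],d['fx'])
```

```text
2.125 [-0.45761954  0.20217828  0.40794967  1.68967673 -0.07616642  1.267168
  1.26142684] [0.56352391 0.00123364 0.35195399] [ 2.50054822  1.89244744 -0.00670383] [ 1.30112633 -5.58318998  1.09731483]
[0.48075497 0.03298455 0.49409039] [[ 0.26294892  0.96480636 -0.00255946]
 [ 0.91196685 -0.24768036  0.32706408]
 [ 0.31491957 -0.08833529 -0.9449987 ]] 309.2293568245963
```

View pics/w1.png

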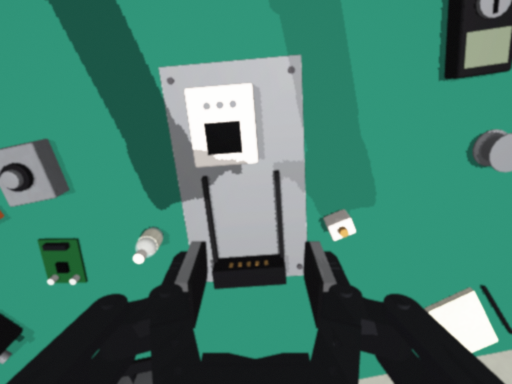

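```bash
cat >> m.py <<'E'
def order(r):
    (c,s,a)=r
    if s[0]>s[1]: L,Wd,ang=s[0],s[1],a
    else: L,Wd,ang=s[1],s[0],a+90
    ang=(ang+90)%180-90
    return np.round([c[0],c[1],L,Wd,ang],2)
E
python3 - <<'E'
from m import *
d=grab('wrist','w2.png');im=d['img'].astype(int)
for th in(130,150,190,210):
    m=comp(im.min(2)>th,240,100) if th<300 else 0
    print(th,'module',order(rect(d,m,.061)), m.sum())
for th in (50,70):
  dark=(im.max(2)<th).astype(np.uint8)
  n,l,st,ce=cv2.connectedComponentsWithStats(dark)
  for i in range(1,n):
    if st[i,4]>150 and 190<ce[i][0]<295: print(th,st[i],ce[i],order(rect(d,l==i,.022)))
hsv=cv2.cvtColor(d['img'],cv2.COLOR_RGB2HSV)
pl=(hsv[...,1]<60)&(im.min(2)>80)
m=comp(pl,180,100)
c=cv2.findContours(m.astype(np.uint8),0,1)[0];c=max(c,key=cv2.contourArea)[:,0]
W=np.array([ray(d,u,v,.006)[:2] for u,v in c])*1000
# long edges, rows 80..230
for nm,f in(('right-',np.argmin),('left+',np.argmax)):
    P=[];Q=[]
    for v in range(75,225):
        u=np.where(m[v])[0]; u=u[(u>100)&(u<330)]; u=u.min()-.5 if 'right' in nm else u.max()+.5
        P.append(ray(d,u,v,.006)[:2]*1000)
    P=np.array(P,np.float32);vx,vy,x,y=cv2.fitLine(P,cv2.DIST_HUBER,0,.01,.01).ravel();print(nm,np.degrees(np.arctan(vy/vx)),x,y)
E
```

```text
130 module [608.43 -24.89 332.21 186.05 -10.53] 20224
150 module [608.1  -24.23 330.65 184.1  -10.2 ] 19688
190 module [691.98 -42.05 969.3  636.5   74.68] 185590
210 module [691.98 -42.05 969.3  636.5   74.68] 189538
50 [212 119  35  32 948] [229.51371308 134.70886076] [543.63 -35.34  49.72  44.15  79.1 ]
50 [ 208  169   84  117 2503] [253.12145425 255.39632441] [708.95 -47.45 210.25 126.85 -11.5 ]
50 [    8   242   495   142 29455] [253.11329146 340.33128501] [ 886.9   -97.19 1021.45  328.4    74.68]
70 [212 119  36  32 987] [229.42857143 134.7183384 ] [543.62 -35.56  50.59  45.12  79.12]
70 [ 208  168   85  118 2831] [253.33309785 252.7852349 ] [708.37 -48.31 211.36 129.05 -10.68]
70 [    7   242   497   142 30225] [252.44694789 339.98107527] [ 886.88  -97.21 1025.59  328.42   74.68]
right- -10.429678 548.95105 -123.5355
left+ -10.494143 616.02454 76.93103
```

Run:
```python
from m import *
d=grab('wrist');im=d['img'].astype(int)
print(im[110,205:270:5].min(1), im[90:185:6,250].min(1), im[85:190:6,202].min(1))
u=np.array([np.cos(np.radians(-10.46)),np.sin(np.radians(-10.46))]);v=np.array([-u[1],u[0]])
for th in (185,200,215,225,235):
    n,l=cv2.connectedComponents((im.min(2)>th).astype(np.uint8))
    k=np.bincount(l[110,205:255])
    k[0]=0;m=l==k.argmax();r=order(rect(d,m,.061));print(th,r,'along,across',r[:2]@u,r[:2]@v,m.sum())
# rail edges: dark columns at rows
for row in (190,200,210,220,230):
    x=np.where(im[row,195:300].max(1)<80)[0]+195
    s=np.split(x,np.where(np.diff(x)>1)[0]+1)
    print(row,[(a[0],a[-1],[round(float(ray(d,q,row,.022)[:2]*1000@v),1) for q in(a[0]-.5,a[-1]+.5)]) for a in s if len(a)])
# near ends / block face
dark=im.max(2)<80
for c0 in(205,285): 
    m=dark[:, c0-8:c0+8]; 
for p in [(212,169),(284,164)]: pass
ys,xs=np.where(dark[150:200,200:300]); 
for lo,hi in((200,235),(265,300)):
    s=(xs+200>=lo)&(xs+200<hi)&(ys+150>155);
    if s.any():
        y0=ys[s].min()+150;x0=xs[s][ys[s]==ys[s].min()].mean()+200;print('near end',x0,y0,ray(d,x0,y0-.5,.022)[:2]*1000@u)
print('tcp',get_obs()['tcp_pos'])
```

```text
[253 253 253 253 253 253 253 253 253 253 253 164 176] [253 253 253 253 253 253 253 253 253 253 253 253 221 187 185 186] [202 253 253 253 253 253 253 253 253 253 253 202 192 191 109 109 108 108]
185 [530.35 -10.39 179.2  170.7   80.  ] along,across 523.4228811239772 86.06719535267152 10759
200 [523.23 -27.38 111.09  92.09 -10.73] along,across 519.5057202353291 68.06690783906645 3875
215 [523.58 -27.41 109.63  91.56 -10.74] along,across 519.8553503688389 68.10094854619737 3739
225 [523.63 -27.33 109.36  91.04 -10.68] along,across 519.8899955402783 68.18869654957024 3647
235 [523.48 -27.33 107.37  89.38 -10.78] along,across 519.7424882564277 68.16146419361266 3430
190 [(np.int64(207), np.int64(212), [19.2, 28.9]), (np.int64(280), np.int64(284), [136.8, 144.9])]
200 [(np.int64(210), np.int64(214), [21.6, 29.8]), (np.int64(281), np.int64(284), [137.3, 143.8])]
210 [(np.int64(211), np.int64(215), [20.8, 29.0]), (np.int64(281), np.int64(285), [136.1, 144.3])]
220 [(np.int64(213), np.int64(217), [21.5, 29.9]), (np.int64(282), np.int64(286), [136.5, 144.9])]
230 [(np.int64(214), np.int64(218), [20.7, 29.1]), (np.int64(283), np.int64(286), [137.0, 143.8])]
near end 209.0 175 598.7032661771603
near end 280.5 169 599.3170978903953
tcp [0.56248498 0.00778559 0.35164233]
```

Lane centre line: across 82.7 mm, at -10.46°, with the mouth at along 599 mm and the lane end at 754 mm. The module is 14.5 mm off to the right with a yaw of about -0.3°. First I'll push it sideways with both fingertips spread along its right face.

send_rows:
  motion:
    - {"dp":[-0.006,-0.0125,-0.02],"rot":[0,0,-0.165],"grip":0.05}
    - {"dp":[-0.006,-0.0125,-0.02],"rot":[0,0,-0.165],"grip":0.05}
    - {"dp":[-0.006,-0.0125,-0.02],"rot":[0,0,-0.165],"grip":0.05}
    - {"dp":[-0.006,-0.0125,-0.02],"rot":[0,0,-0.165],"grip":0.05}
    - {"dp":[-0.006,-0.0125,-0.02],"rot":[0,0,-0.165],"grip":0.05}
    - {"dp":[-0.006,-0.0125,-0.02],"rot":[0,0,-0.165],"grip":0.05}
    - {"dp":[-0.006,-0.0125,-0.02],"rot":[0,0,-0.165],"grip":0.05}
    - {"dp":[-0.006,-0.0125,-0.02],"rot":[0,0,-0.165],"grip":0.05}
    - {"dp":[-0.006,-0.0125,-0.02],"rot":[0,0,-0.16],"grip":0.05}
    - {"dp":[0,0,0],"rot":[0,0,0],"grip":0.05}
    - {"dp":[0,0,0],"rot":[0,0,0],"grip":0.05}

```text
clock: 3.6
tcp_pos: [0.5065, -0.0914, 0.166]
orientation: [-3.121, 0.321, 0.005]
contact_force: [0.3, 0.1, -0.3]
grip_width: 0.0499
```

```bash
cat >> m.py <<'E'
from scipy.spatial.transform import Rotation as Ro
A=np.radians(-10.46);U=np.array([np.cos(A),np.sin(A)]);V=np.array([-U[1],U[0]])
def st():
    o=get_obs();M=Ro.from_rotvec(o['orientation']).as_matrix();p=o['tcp_pos']*1000
    print('t',o['clock'],'al',round(p[:2]@U,1),'ac',round(p[:2]@V,1),'z',round(p[2],1),'jaw',round(np.degrees(np.arctan2(M[1,0],M[0,0])),2),'tool z',M[:,2].round(4),'F',o['contact_force'].round(1),'q7',o['joints'][6].round(2))
def to(al,ac,z):
    p=get_obs()['tcp_pos'];w=(al*U+ac*V)/1000;print('dp',(np.array([w[0],w[1],z/1000])-p).round(4))
E
python3 -c "
from m import *
st();to(519.8,-9,140);to(519.8,-9,32)"
```

```text
t 3.6 al 514.7 ac 2.0 z 166.0 jaw -11.76 tool z [-0.0026  0.0046 -1.    ] F [ 0.3  0.1 -0.3] q7 0.13
dp [ 0.0031 -0.0118 -0.026 ]
dp [ 0.0031 -0.0118 -0.134 ]
```

send_rows:
  motion:
    - {"dp":[0.003,-0.012,0],"rot":[0,0,0.023],"grip":0.05}
    - {"dp":[0,-0.002,-0.03],"rot":[0,0,0],"grip":0.05}
    - {"dp":[0,0,-0.03],"rot":[0,0,0],"grip":0.05}
    - {"dp":[0,0,-0.03],"rot":[0,0,0],"grip":0.05}
    - {"dp":[0,0,-0.03],"rot":[0,0,0],"grip":0.05}
    - {"dp":[0,0,0],"rot":[0,0,0],"grip":0.05}
    - {"dp":[0,0,0],"rot":[0,0,0],"grip":0.05}

```text
clock: 4.47
tcp_pos: [0.5194, -0.0981, 0.0502]
orientation: [-3.121, 0.241, -0.019]
contact_force: [0.3, -0.0, 0.1]
grip_width: 0.0502
```

```bash
python3 -c "
from m import *
st();to(519.8,-9,32)"
```

```text
t 4.475 al 528.6 ac -2.2 z 50.2 jaw -8.82 tool z [ 0.0128  0.0103 -0.9999] F [ 0.3 -0.   0.1] q7 0.34
dp [-0.0098 -0.0051 -0.0182]
```

```bash
cat >> m.py <<'E'
def fix(jaw):
    M=Ro.from_rotvec(get_obs()['orientation']).as_matrix();a=np.radians(jaw)
    x=np.array([np.cos(a),np.sin(a),0]);z=np.array([0,0,-1.]);T=np.c_[x,np.cross(z,x),z]
    print('rot',Ro.from_matrix(T@M.T).as_rotvec().round(4))
E
python3 -c "
from m import *
fix(-10.46)"
```

```text
rot [-0.0101  0.0129 -0.0287]
```

send_rows:
  motion:
    - {"dp":[-0.01,-0.005,0],"rot":[-0.01,0.013,-0.028],"grip":0.05}
    - {"dp":[0,0,0],"rot":[0,0,0],"grip":0.05}
    - {"dp":[0,0,-0.01],"rot":[0,0,0],"grip":0.05}
    - {"dp":[0,0,-0.008],"rot":[0,0,0],"grip":0.05}
    - {"dp":[0,0,0],"rot":[0,0,0],"grip":0.05}

```text
clock: 5.1
tcp_pos: [0.5106, -0.103, 0.0339]
orientation: [-3.128, 0.286, -0.006]
contact_force: [-0.2, 0.4, -0.3]
grip_width: 0.0498
```

```bash
python3 -c "
from m import *
st();to(519.8,-9,32);fix(-10.46)"
```

```text
t 5.1 al 520.9 ac -8.6 z 33.9 jaw -10.44 tool z [ 0.0039  0.     -1.    ] F [-0.2  0.4 -0.3] q7 0.34
dp [-0.0011 -0.0002 -0.0019]
rot [-0.      0.0039 -0.0003]
```

send_rows:
  motion:
    - {"dp":[0.0007,0.0039,-0.001],"rot":[0,0.004,0],"grip":0.05}
    - {"dp":[0.0007,0.0039,0],"rot":[0,0,0],"grip":0.05}
    - {"dp":[0.0007,0.0039,0],"rot":[0,0,0],"grip":0.05}
    - {"dp":[0.0004,0.002,0],"rot":[0,0,0],"grip":0.05}
    - {"dp":[0,0,0],"rot":[0,0,0],"grip":0.05}

```text
clock: 5.72
tcp_pos: [0.5136, -0.0881, 0.0328]
orientation: [-3.129, 0.285, 0.001]
contact_force: [-0.2, 0.0, -0.3]
grip_width: 0.0501
```

```bash
cat >> m.py <<'E'
def mod(f=None,th=215):
    d=grab('top',f);im=d['img'].astype(int)
    m=(im.min(2)>190);n,l,s,c=cv2.connectedComponentsWithStats(m.astype(np.uint8))
    for i in range(1,n):
        p=ray(d,*c[i],.061)*1000;
        if 500<s[i,4]<2500 and 480<p[0]<740 and -110<p[1]<40:
            r=order(rect(d,l==i,.061));print('module al %.1f ac %.1f L %.1f W %.1f ang %.2f'%(r[:2]@U,r[:2]@V,*r[2:]),s[i,4])
E
python3 -c "
from m import *
st();fix(-10.46);mod('t2.png')
a=cv2.imread('pics/t2.png')[110:260,180:320];cv2.imwrite('pics/t2c.png',cv2.resize(a,None,fx=4,fy=4))"
```

```text
t 5.725 al 521.1 ac 6.6 z 32.8 jaw -10.4 tool z [-3.e-04  1.e-04 -1.e+00] F [-0.2  0.  -0.3] q7 0.31
rot [-0.0001 -0.0003 -0.001 ]
```

View pics/t2c.png

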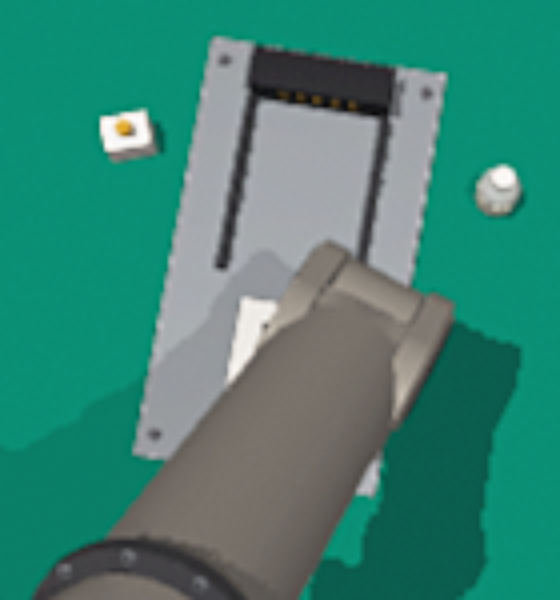

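The arm hides most of the module from the top camera. Only its left edge shows, at about (235,340). I'm pushing on slowly and will check with the wrist camera.

send_rows:
  motion:
    - {"dp":[0.0005,0.0025,0],"rot":[0,0,0],"grip":0.05}
    - {"dp":[0.0005,0.0025,0],"rot":[0,0,0],"grip":0.05}
    - {"dp":[0.0005,0.0025,0],"rot":[0,0,0],"grip":0.05}
    - {"dp":[0.0005,0.0025,0],"rot":[0,0,0],"grip":0.05}

```text
clock: 6.28
tcp_pos: [0.5151, -0.0807, 0.0329]
orientation: [3.125, -0.29, 0.0]
contact_force: [-0.9, -4.9, 1.0]
grip_width: 0.0501
```

```bash
python3 -c "
from m import *
st();fix(-10.46);grab('wrist','w3.png')"
```

```text
t 6.275 al 521.2 ac 14.2 z 32.9 jaw -10.59 tool z [-2.e-04 -3.e-03 -1.e+00] F [-0.9 -4.9  1. ] q7 0.29
rot [ 0.003  -0.0002  0.0022]
```

View pics/w3.png

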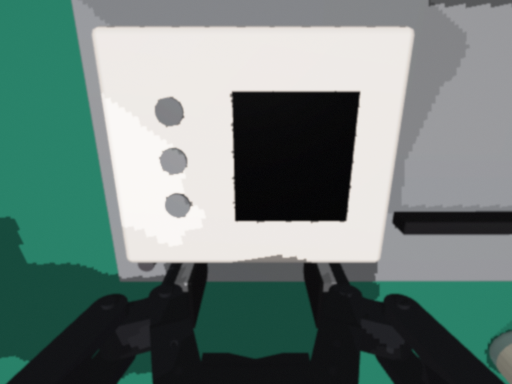

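The wrist picture shows the module's whole top (corners about (97,28), (412,28), (382,262), (125,262)) with both fingertips against its right face. I'll measure in this view.

```bash
cat >> m.py <<'E'
def wmod(f=None):
    d=grab('wrist',f);im=d['img'].astype(int)
    hsv=cv2.cvtColor(d['img'],cv2.COLOR_RGB2HSV)
    m=cv2.morphologyEx((im.min(2)>206).astype(np.uint8),cv2.MORPH_OPEN,np.ones((3,3)))
    n,l,s,c=cv2.connectedComponentsWithStats(m);i=1+s[1:,4].argmax()
    r=order(rect(d,l==i,.061));print('module al %.1f ac %.1f L %.1f W %.1f ang %.2f'%(r[:2]@U,r[:2]@V,*r[2:]),s[i]);return d
E
python3 -c "
from m import *
d=wmod('w4.png')
for p in [(396,213),(396,223)]: w=ray(d,*p,.022)*1000;print(w[:2]@U,w[:2]@V)
st()"
```

```text
module al 519.9 ac 72.8 L 106.5 W 88.1 ang -10.59 [   93    28   319   233 48425]
596.7140714968756 33.26699670174813
597.5920987598809 27.34152823039858
t 6.375 al 521.2 ac 14.6 z 32.9 jaw -10.56 tool z [-2.0e-04 -2.6e-03 -1.0e+00] F [-0.9 -4.2  0.6] q7 0.29
```

send_rows:
  motion:
    - {"dp":[0.0005,0.0025,0],"rot":[0.002,0,0.001],"grip":0.05}
    - {"dp":[0.0005,0.0025,0],"rot":[0,0,0],"grip":0.05}
    - {"dp":[0.0005,0.0025,0],"rot":[0,0,0],"grip":0.05}
    - {"dp":[0.0003,0.0015,0],"rot":[0,0,0],"grip":0.05}

```text
clock: 6.88
tcp_pos: [0.517, -0.0712, 0.0329]
orientation: [3.127, -0.288, -0.0]
contact_force: [-0.9, -4.7, -0.2]
grip_width: 0.0501
```

```bash
python3 -c "
from m import *
st();fix(-10.46);d=wmod('w5.png');st()"
```

```text
t 6.875 al 521.3 ac 23.8 z 32.9 jaw -10.54 tool z [-2.e-04 -9.e-04 -1.e+00] F [-0.9 -4.7 -0.2] q7 0.27
rot [ 0.0009 -0.0002  0.0013]
module al 519.9 ac 82.0 L 106.4 W 88.2 ang -10.55 [   94    28   318   233 48314]
t 6.925 al 521.3 ac 24.1 z 32.9 jaw -10.52 tool z [-2.e-04 -8.e-04 -1.e+00] F [-0.1 -3.5 -0.3] q7 0.27
```

Module is now at across 82.0 mm, parallel to the lane. I'm backing off, rising, turning 90° and going behind it.

send_rows:
  motion:
    - {"dp":[-0.001,-0.006,0],"rot":[0,0,0],"grip":0.05}
    - {"dp":[-0.0015,-0.008,0],"rot":[0,0,0],"grip":0.05}
    - {"dp":[-0.0015,-0.008,0.01],"rot":[0,0,0],"grip":0.05}
    - {"dp":[0,0,0.03],"rot":[0,0,0],"grip":0.05}
    - {"dp":[0,0,0.04],"rot":[0,0,0],"grip":0.05}
    - {"dp":[0,0,0.04],"rot":[0,0,0.02],"grip":0.05}
    - {"dp":[-0.0065,0.0095,0],"rot":[0,0,0.155],"grip":0.05}
    - {"dp":[-0.0065,0.0095,0],"rot":[0,0,0.155],"grip":0.05}
    - {"dp":[-0.0065,0.0095,0],"rot":[0,0,0.155],"grip":0.05}
    - {"dp":[-0.0065,0.0095,0],"rot":[0,0,0.155],"grip":0.05}
    - {"dp":[-0.0065,0.0095,0],"rot":[0,0,0.155],"grip":0.05}
    - {"dp":[-0.0065,0.0095,0],"rot":[0,0,0.155],"grip":0.05}
    - {"dp":[-0.0065,0.0095,0],"rot":[0,0,0.155],"grip":0.05}
    - {"dp":[-0.0065,0.0095,0],"rot":[0,0,0.155],"grip":0.05}
    - {"dp":[-0.0065,0.0095,0],"rot":[0,0,0.155],"grip":0.05}
    - {"dp":[-0.0065,0.0095,0],"rot":[0,0,0.155],"grip":0.05}
    - {"dp":[0,0,0],"rot":[0,0,0],"grip":0.05}
    - {"dp":[0,0,0],"rot":[0,0,0],"grip":0.05}

```text
clock: 9.18
tcp_pos: [0.4458, -0.0031, 0.167]
orientation: [-2.376, -2.051, -0.012]
contact_force: [0.5, -0.7, 0.3]
grip_width: 0.0501
```

```bash
python3 -c "
from m import *
st();fix(79.54);to(440,82.5,100);d=wmod('w6.png')"
```

```text
t 9.175 al 439.0 ac 77.9 z 167.0 jaw 81.59 tool z [ 0.0038  0.0072 -1.    ] F [ 0.5 -0.7  0.3] q7 1.38
rot [-0.0071  0.004  -0.0357]
dp [ 0.0018  0.0043 -0.067 ]
module al 519.5 ac 81.5 L 109.5 W 91.3 ang -10.53 [ 206  217  102  102 6722]
```

View pics/w6.png

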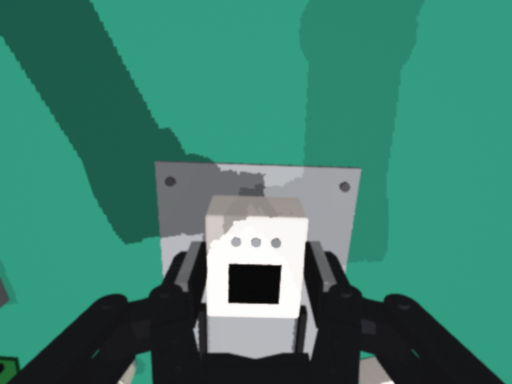

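The wrist picture shows the module's top at (255,255). Rays put it 1 mm off the lane centre and square, which is good enough. I'm descending behind it.

send_rows:
  motion:
    - {"dp":[0.001,0.0045,0],"rot":[-0.007,0.004,-0.036],"grip":0.05}
    - {"dp":[0,0,0],"rot":[0,0,0],"grip":0.05}
    - {"dp":[0,0,-0.025],"rot":[0,0,0],"grip":0.05}
    - {"dp":[0,0,-0.025],"rot":[0,0,0],"grip":0.05}
    - {"dp":[0,0,-0.025],"rot":[0,0,0],"grip":0.05}
    - {"dp":[0,0,0],"rot":[0,0,0],"grip":0.05}

```text
clock: 9.98
tcp_pos: [0.4486, -0.0013, 0.091]
orientation: [2.421, 1.998, 0.003]
contact_force: [-0.1, -0.3, -0.4]
grip_width: 0.0496
```

```bash
python3 -c "
from m import *
st();fix(79.54);to(440,82.5,32)"
```

```text
t 9.975 al 441.3 ac 80.2 z 91.0 jaw 79.06 tool z [ 2.7e-03 -7.0e-04 -1.0e+00] F [-0.1 -0.3 -0.4] q7 1.39
rot [0.0007 0.0027 0.0084]
dp [-0.0009  0.0025 -0.059 ]
```

send_rows:
  motion:
    - {"dp":[-0.0005,0.0025,-0.02],"rot":[0.0007,0.0027,0.008],"grip":0.05}
    - {"dp":[0,0,-0.02],"rot":[0,0,0],"grip":0.05}
    - {"dp":[0,0,-0.014],"rot":[0,0,0],"grip":0.05}
    - {"dp":[0,0,0],"rot":[0,0,0],"grip":0.05}

```text
clock: 10.48
tcp_pos: [0.4512, 0.0005, 0.0389]
orientation: [2.415, 2.005, 0.007]
contact_force: [0.0, 0.1, 0.4]
grip_width: 0.0499
```

```bash
python3 -c "
from m import *
st();fix(79.54);to(440,82.5,32)"
```

```text
t 10.475 al 443.6 ac 82.5 z 38.9 jaw 79.42 tool z [ 5.4e-03  7.0e-04 -1.0e+00] F [0.  0.1 0.4] q7 1.45
rot [-0.0007  0.0054  0.0021]
dp [-0.0036  0.0007 -0.0069]
```

send_rows:
  motion:
    - {"dp":[0,0,-0.005],"rot":[-0.0007,0.005,0.002],"grip":0.05}
    - {"dp":[0.003,-0.0005,0],"rot":[0,0,0],"grip":0.05}
    - {"dp":[0.0039,-0.0007,0],"rot":[0,0,0],"grip":0.05}
    - {"dp":[0.0039,-0.0007,0],"rot":[0,0,0],"grip":0.05}
    - {"dp":[0.0039,-0.0007,0],"rot":[0,0,0],"grip":0.05}
    - {"dp":[0.0039,-0.0007,0],"rot":[0,0,0],"grip":0.05}
    - {"dp":[0.0039,-0.0007,0],"rot":[0,0,0],"grip":0.05}
    - {"dp":[0.0039,-0.0007,0],"rot":[0,0,0],"grip":0.05}
    - {"dp":[0.0039,-0.0007,0],"rot":[0,0,0],"grip":0.05}
    - {"dp":[0.0039,-0.0007,0],"rot":[0,0,0],"grip":0.05}

```text
clock: 11.72
tcp_pos: [0.4621, -0.0021, 0.0326]
orientation: [-2.384, -1.989, 0.053]
contact_force: [-11.0, 3.1, 10.1]
grip_width: 0.0501
```

```bash
python3 -c "
from m import *
st();fix(79.54);d=wmod('w7.png');mod('t7.png');st()"
```

```text
t 11.725 al 454.8 ac 81.8 z 32.6 jaw 79.69 tool z [-0.0493  0.0062 -0.9988] F [-11.    3.1  10.1] q7 1.47
rot [-0.0063 -0.0493 -0.0025]
module al 481.6 ac 101.3 L 20.6 W 17.9 ang -14.34 [275 318  42  38 688]
t 11.825 al 454.9 ac 81.7 z 32.6 jaw 79.68 tool z [-0.0493  0.0061 -0.9988] F [-11.    2.3   8. ] q7 1.47
```

Unexpected tilt of 2.8° and 11 N of force. I'll check the joints and the side view.

```bash
python3 -c "
from m import *
o=get_obs();print(o['joints'],o['moment'],o['qvel'])
grab('side','s8.png');a=cv2.imread('pics/s8.png')[100:240,180:370];cv2.imwrite('pics/s8c.png',cv2.resize(a,None,fx=4,fy=4,interpolation=cv2.INTER_CUBIC))"
```

```text
[-0.3029871   0.47538479  0.22150222  2.1771045  -0.21247775  0.55795001
  1.47147235] [ 0.44619576  1.99610782 -0.10991538] [-0.00174229 -0.00111645 -0.00075877  0.00443249 -0.00016167 -0.00806292
  0.00026711]
```

View pics/s8c.png

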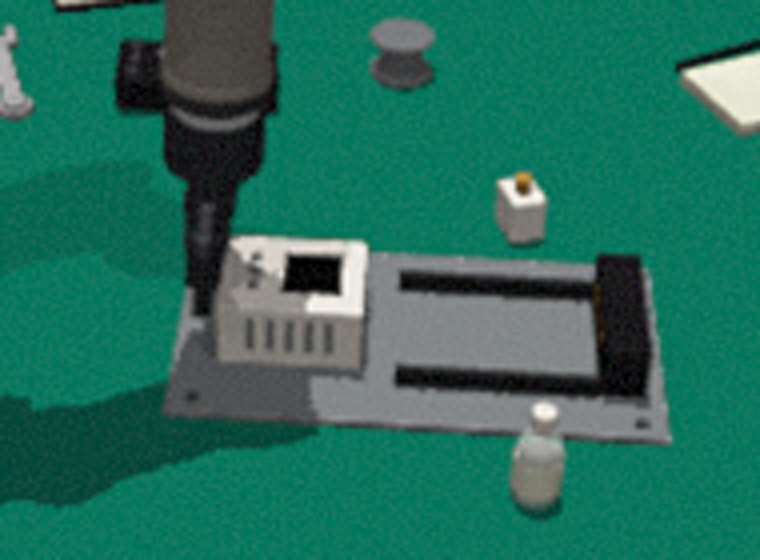

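The side crop shows the gripper leaning over the module's rear edge at (225,250), with the fingertips at its rear face at (205,310). I'm backing off, righting the tool and re-checking.

send_rows:
  motion:
    - {"dp":[-0.005,0.001,0],"rot":[0,0,0],"grip":0.05}
    - {"dp":[-0.005,0.001,0],"rot":[-0.006,-0.05,-0.002],"grip":0.05}
    - {"dp":[0,0,0],"rot":[0,0,0],"grip":0.05}
    - {"dp":[0,0,0],"rot":[0,0,0],"grip":0.05}

```text
clock: 12.38
tcp_pos: [0.4536, -0.0001, 0.0331]
orientation: [2.412, 2.009, 0.005]
contact_force: [-0.3, 0.4, 0.9]
grip_width: 0.0499
```

```bash
python3 -c "
from m import *
st();fix(79.54)
d=grab('side','s9.png')
for p in [(272,161.3),(270.5,178.7)]: w=ray(d,*p,.061)*1000;print(w[:2]@U,w[:2]@V)
d=grab('top','t9.png')
for n in('s8','t9'): pass
a=cv2.imread('pics/s9.png')[130:220,210:310];b=cv2.imread('pics/t9.png')[110:260,180:320]
cv2.imwrite('pics/c9.png',np.hstack([cv2.resize(a,(400,360)),cv2.resize(b,(336,360))]))"
```

```text
t 12.375 al 446.1 ac 82.2 z 33.1 jaw 79.57 tool z [ 4.e-03  2.e-04 -1.e+00] F [-0.3  0.4  0.9] q7 1.45
rot [-0.0002  0.004  -0.0006]
579.3241927576272 120.4118948237801
578.2508805192938 33.20727672997465
```

View pics/c9.png

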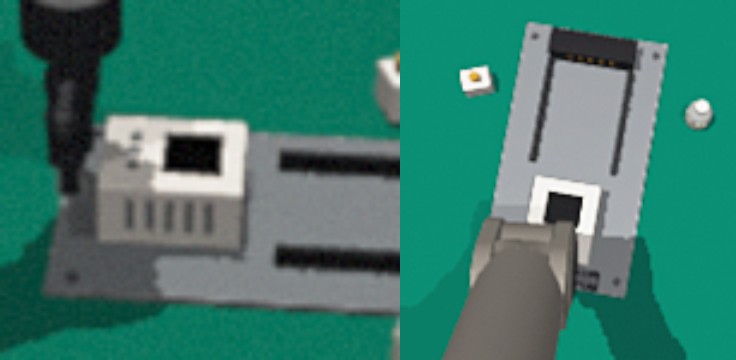

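The views show the module still straight in front of the mouth, having moved about 3 mm. The tool yields in tilt under load, so I'll counter-rotate a little in each row and check often.

send_rows:
  motion:
    - {"dp":[0.004,-0.0007,0],"rot":[0,0,0],"grip":0.05}
    - {"dp":[0.004,-0.0007,0],"rot":[-0.0005,-0.004,0],"grip":0.05}
    - {"dp":[0.004,-0.0007,0.0005],"rot":[-0.001,-0.007,0],"grip":0.05}
    - {"dp":[0.004,-0.0007,0.0005],"rot":[-0.001,-0.007,0],"grip":0.05}
    - {"dp":[0.004,-0.0007,0.0005],"rot":[-0.001,-0.007,0],"grip":0.05}

```text
clock: 13.1
tcp_pos: [0.4719, -0.0039, 0.0333]
orientation: [2.4, 1.999, 0.024]
contact_force: [-2.9, 0.4, -2.6]
grip_width: 0.0504
```

```bash
python3 -c "
from m import *
st();fix(79.54)"
```

```text
t 13.1 al 464.7 ac 81.8 z 33.3 jaw 79.58 tool z [ 0.023  -0.0037 -0.9997] F [-2.9  0.4 -2.6] q7 1.46
rot [ 0.0037  0.023  -0.0007]
```

send_rows:
  motion:
    - {"dp":[0.005,-0.0008,0],"rot":[0,0,0],"grip":0.05}
    - {"dp":[0.005,-0.0008,0],"rot":[0,-0.002,0],"grip":0.05}
    - {"dp":[0.005,-0.0008,0],"rot":[0,-0.002,0],"grip":0.05}
    - {"dp":[0.005,-0.0008,0],"rot":[0,-0.002,0],"grip":0.05}
    - {"dp":[0.005,-0.0008,0],"rot":[0,-0.002,0],"grip":0.05}
    - {"dp":[0.005,-0.0008,0],"rot":[0,-0.002,0],"grip":0.05}

```text
clock: 13.85
tcp_pos: [0.4934, -0.0079, 0.0327]
orientation: [2.406, 2.005, 0.014]
contact_force: [-11.8, 1.6, 8.8]
grip_width: 0.0498
```

```bash
python3 -c "
from m import *
st();fix(79.54)"
```

```text
t 13.85 al 486.6 ac 81.8 z 32.7 jaw 79.61 tool z [ 0.0129 -0.0012 -0.9999] F [-11.8   1.6   8.8] q7 1.48
rot [ 0.0012  0.0129 -0.0012]
```

send_rows:
  motion:
    - {"dp":[0.004,-0.0007,0.001],"rot":[-0.001,-0.006,0],"grip":0.05}
    - {"dp":[0.004,-0.0007,0.0005],"rot":[-0.001,-0.005,0],"grip":0.05}
    - {"dp":[0.004,-0.0007,0.0005],"rot":[0,-0.004,0],"grip":0.05}
    - {"dp":[0.004,-0.0007,0.0005],"rot":[0,-0.004,0],"grip":0.05}
    - {"dp":[0.004,-0.0007,0.0005],"rot":[0,-0.004,0],"grip":0.05}

```text
clock: 14.48
tcp_pos: [0.5152, -0.0118, 0.0357]
orientation: [2.393, 1.994, 0.042]
contact_force: [-3.1, 1.4, -2.2]
grip_width: 0.0502
```

```bash
python3 -c "
from m import *
st();fix(79.54);mod('t10.png')"
```

```text
t 14.475 al 508.8 ac 81.9 z 35.7 jaw 79.61 tool z [ 0.0376 -0.0034 -0.9993] F [-3.1  1.4 -2.2] q7 1.48
rot [ 0.0035  0.0376 -0.0011]
```

```bash
cat >> m.py <<'E'
def front():
    d=grab('top');im=d['img'].astype(int)
    n,l,s,c=cv2.connectedComponentsWithStats((im.min(2)>195).astype(np.uint8))
    best=None
    for i in range(1,n):
        p=ray(d,*c[i],.061)*1000;a,b=p[:2]@U,p[:2]@V
        if s[i,4]>60 and 480<a<760 and 50<b<115: 
            if best is None or s[i,4]>s[best,4]: best=i
    ys,xs=np.where(l==best);P=np.array([ray(d,x,y,.061)[:2]*1000 for x,y in zip(xs,ys)]);a=P@U;b=P@V
    f=np.percentile(a,99.5);print('front',round(a.max(),1))
    Lb=[];Rb=[]
    for k in np.arange(a.min()+5,a.max()-6,5):
        s_=(a>=k)&(a<k+5);Lb.append((k,b[s_].max()));Rb.append((k,b[s_].min()))
    print('left',np.round(Lb,1).tolist(),'\nright',np.round(Rb,1).tolist())
E
python3 -c "
from m import *
front()"
```

```text
front 630.4
left [[564.5, 51.2], [569.5, 51.8], [574.5, 53.0], [579.5, 124.4], [584.5, 125.6], [589.5, 126.2], [594.5, 123.5], [599.5, 124.7], [604.5, 125.3], [609.5, 125.9], [614.5, 123.9], [619.5, 125.1]] 
right [[564.5, 37.7], [569.5, 35.0], [574.5, 36.1], [579.5, 36.7], [584.5, 34.6], [589.5, 35.1], [594.5, 35.7], [599.5, 36.8], [604.5, 34.7], [609.5, 35.3], [614.5, 35.9], [619.5, 37.0]]
```

send_rows:
  motion:
    - {"dp":[0.005,-0.0008,0],"rot":[0,0.004,0],"grip":0.05}
    - {"dp":[0.005,-0.0008,0],"rot":[0,0.002,0],"grip":0.05}
    - {"dp":[0.005,-0.0008,0],"rot":[0,0,0],"grip":0.05}
    - {"dp":[0.005,-0.0008,0],"rot":[0,-0.001,0],"grip":0.05}
    - {"dp":[0.005,-0.0008,0],"rot":[0,-0.002,0],"grip":0.05}
    - {"dp":[0.005,-0.0008,0],"rot":[0,-0.002,0],"grip":0.05}

```text
clock: 15.32
tcp_pos: [0.5309, -0.0146, 0.0356]
orientation: [2.411, 2.01, 0.008]
contact_force: [-11.8, 2.4, 10.1]
grip_width: 0.0501
```

```bash
python3 -c "
from m import *
st();fix(79.54)"
```

```text
t 15.325 al 524.7 ac 82.0 z 35.6 jaw 79.64 tool z [ 0.0058  0.0015 -1.    ] F [-11.8   2.4  10.1] q7 1.5
rot [-0.0015  0.0058 -0.0017]
```

send_rows:
  motion:
    - {"dp":[0.004,-0.0007,0.001],"rot":[-0.001,-0.005,-0.001],"grip":0.05}
    - {"dp":[0.005,-0.0008,0.0004],"rot":[0,-0.004,0],"grip":0.05}
    - {"dp":[0.005,-0.0008,0.0004],"rot":[0,-0.0035,0],"grip":0.05}
    - {"dp":[0.005,-0.0008,0.0004],"rot":[0,-0.003,0],"grip":0.05}
    - {"dp":[0.005,-0.0008,0.0004],"rot":[0,-0.003,0],"grip":0.05}
    - {"dp":[0.005,-0.0008,0.0004],"rot":[0,-0.003,0],"grip":0.05}
    - {"dp":[0.005,-0.0008,0.0004],"rot":[0,-0.003,0],"grip":0.05}

```text
clock: 16.2
tcp_pos: [0.5666, -0.0204, 0.0389]
orientation: [2.399, 1.998, 0.037]
contact_force: [-2.8, 0.6, -2.2]
grip_width: 0.0501
```

```bash
python3 -c "
from m import *
st();fix(79.54);front()"
```

```text
t 16.2 al 560.9 ac 82.8 z 38.9 jaw 79.59 tool z [ 3.050e-02  4.000e-04 -9.995e-01] F [-2.8  0.6 -2.2] q7 1.51
rot [-0.0004  0.0305 -0.0009]
front 681.6
left [[622.1, 47.9], [627.1, 48.5], [632.1, 49.7], [637.1, 50.2], [642.1, 51.4], [647.1, 52.0], [652.1, 53.1], [657.1, 125.1], [662.1, 125.7], [667.1, 126.9], [672.1, 124.2]] 
right [[622.1, 37.6], [627.1, 35.4], [632.1, 36.0], [637.1, 36.6], [642.1, 37.7], [647.1, 38.3], [652.1, 35.6], [657.1, 36.7], [662.1, 37.3], [667.1, 38.5], [672.1, 35.8]]
```

send_rows:
  motion:
    - {"dp":[0.005,-0.0009,0],"rot":[0,0.002,0],"grip":0.05}
    - {"dp":[0.005,-0.0009,0],"rot":[0,-0.002,0],"grip":0.05}
    - {"dp":[0.005,-0.0009,0.0002],"rot":[0,-0.003,0],"grip":0.05}
    - {"dp":[0.005,-0.0009,0.0002],"rot":[0,-0.003,0],"grip":0.05}
    - {"dp":[0.005,-0.0009,0.0002],"rot":[0,-0.003,0],"grip":0.05}
    - {"dp":[0.005,-0.0009,0.0002],"rot":[0,-0.003,0],"grip":0.05}
    - {"dp":[0.005,-0.0009,0.0002],"rot":[0,-0.003,0],"grip":0.05}
    - {"dp":[0.005,-0.0009,0.0002],"rot":[0,-0.003,0],"grip":0.05}

```text
clock: 17.25
tcp_pos: [0.608, -0.0278, 0.0401]
orientation: [2.391, 1.992, 0.057]
contact_force: [-3.1, 0.8, -1.9]
grip_width: 0.0498
```

```bash
python3 -c "
from m import *
st();fix(79.54);front()"
```

```text
t 17.25 al 602.9 ac 83.0 z 40.1 jaw 79.61 tool z [ 0.047   0.001  -0.9989] F [-3.1  0.8 -1.9] q7 1.52
rot [-0.001   0.047  -0.0011]
front 723.5
left [[657.0, 43.9], [662.0, 44.4], [667.0, 45.6], [672.0, 46.2], [677.0, 47.3], [682.0, 47.9], [687.0, 49.1], [692.0, 49.6], [697.0, 50.8], [702.0, 51.4], [707.0, 123.7], [712.0, 124.3], [717.0, 125.5]] 
right [[657.0, 36.7], [662.0, 37.3], [667.0, 38.5], [672.0, 35.8], [677.0, 36.9], [682.0, 37.5], [687.0, 38.6], [692.0, 39.2], [697.0, 36.5], [702.0, 37.6], [707.0, 35.5], [712.0, 36.1], [717.0, 36.6]]
```

send_rows:
  motion:
    - {"dp":[0.005,-0.0009,0],"rot":[0,0.002,0],"grip":0.05}
    - {"dp":[0.005,-0.0009,0],"rot":[0,0,0],"grip":0.05}
    - {"dp":[0.005,-0.0009,0],"rot":[0,-0.001,0],"grip":0.05}
    - {"dp":[0.004,-0.0007,0],"rot":[0,-0.002,0],"grip":0.05}
    - {"dp":[0.004,-0.0007,0],"rot":[0,-0.002,0],"grip":0.05}

```text
clock: 17.92
tcp_pos: [0.6314, -0.032, 0.0403]
orientation: [2.391, 1.992, 0.059]
contact_force: [-3.9, 0.3, 0.6]
grip_width: 0.05
```

```bash
python3 -c "
from m import *
st();fix(79.54)"
```

```text
t 17.925 al 626.7 ac 83.2 z 40.3 jaw 79.61 tool z [ 0.0479  0.0016 -0.9989] F [-3.9  0.3  0.6] q7 1.53
rot [-0.0015  0.0479 -0.0011]
```

5 mm or so left, so I'm going in small steps until the force rises.

send_rows:
  motion:
    - {"dp":[0.002,-0.0004,0],"rot":[0,0,0],"grip":0.05}
    - {"dp":[0.002,-0.0004,0],"rot":[0,-0.001,0],"grip":0.05}
    - {"dp":[0.002,-0.0004,0],"rot":[0,-0.001,0],"grip":0.05}

```text
clock: 18.3
tcp_pos: [0.6374, -0.0331, 0.0403]
orientation: [2.39, 1.991, 0.06]
contact_force: [-4.4, 1.1, 0.1]
grip_width: 0.0501
```

```bash
python3 -c "
from m import *
st();fix(79.54)"
```

```text
t 18.3 al 632.8 ac 83.1 z 40.3 jaw 79.62 tool z [ 0.049   0.0018 -0.9988] F [-4.4  1.1  0.1] q7 1.53
rot [-0.0018  0.0491 -0.0011]
```

send_rows:
  motion:
    - {"dp":[0.002,-0.0004,0],"rot":[0,0,0],"grip":0.05}
    - {"dp":[0.002,-0.0004,0],"rot":[0,0,0],"grip":0.05}

```text
clock: 18.55
tcp_pos: [0.6414, -0.0339, 0.0403]
orientation: [2.39, 1.992, 0.06]
contact_force: [-4.8, 0.9, 0.2]
grip_width: 0.05
```

```bash
python3 -c "
from m import *
st()"
```

```text
t 18.55 al 636.9 ac 83.1 z 40.3 jaw 79.62 tool z [ 0.0488  0.0019 -0.9988] F [-4.8  0.9  0.2] q7 1.53
```

send_rows:
  motion:
    - {"dp":[0.002,-0.0004,0],"rot":[0,0,0],"grip":0.05}
    - {"dp":[0.002,-0.0004,0],"rot":[0,0,0],"grip":0.05}

```text
clock: 18.8
tcp_pos: [0.642, -0.034, 0.0402]
orientation: [2.395, 1.996, 0.052]
contact_force: [-12.9, 2.7, 10.3]
grip_width: 0.0501
```

```bash
python3 -c "
from m import *
st();front()
grab('side','s11.png');grab('top','t11.png')
a=cv2.imread('pics/s11.png')[130:220,250:370];b=cv2.imread('pics/t11.png')[110:220,200:310]
cv2.imwrite('pics/c11.png',np.hstack([cv2.resize(a,(480,360)),cv2.resize(b,(310,360))]))"
```

```text
t 18.8 al 637.5 ac 83.1 z 40.2 jaw 79.62 tool z [ 0.0408  0.0035 -0.9992] F [-12.9   2.7  10.3] q7 1.53Traceback (most recent call last):
  File "<string>", line 3, in <module>
    st();front()
         ~~~~~^^
  File "m.py", line 47, in front
    ys,xs=np.where(l==best);P=np.array([ray(d,x,y,.061)[:2]*1000 for x,y in zip(xs,ys)]);a=P@U;b=P@V
                                                                                           ~^~
ValueError: matmul: Input operand 1 has a mismatch in its core dimension 0, with gufunc signature (n?,k),(k,m?)->(n?,m?) (size 2 is different from 0)
```

send_rows:
  motion:
    - {"dp":[0.003,-0.0005,0.0008],"rot":[0,-0.003,0],"grip":0.05}
    - {"dp":[0.003,-0.0005,0.0005],"rot":[0,-0.003,0],"grip":0.05}

```text
clock: 19.1
tcp_pos: [0.642, -0.0339, 0.0404]
orientation: [2.4, 2.0, 0.046]
contact_force: [-13.0, 2.5, 7.9]
grip_width: 0.0498
```

```bash
python3 -c "
from m import *
st()
grab('side','s11.png');grab('top','t11.png')
a=cv2.imread('pics/s11.png')[130:220,250:370];b=cv2.imread('pics/t11.png')[110:220,200:310]
cv2.imwrite('pics/c11.png',np.hstack([cv2.resize(a,(480,360)),cv2.resize(b,(310,360))]))"
```

```text
t 19.1 al 637.5 ac 83.2 z 40.4 jaw 79.62 tool z [ 0.0339  0.0057 -0.9994] F [-13.    2.5   7.9] q7 1.53
```

View pics/c11.png

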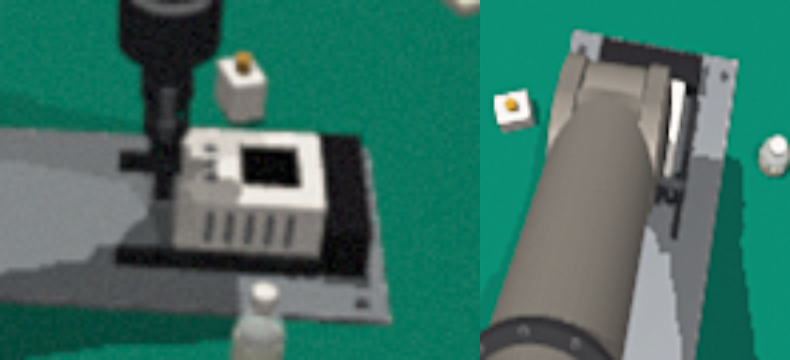

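The side crop shows the module's front face at (325,190) flush with the contact block, and the hard stop held under 13 N, so it is home. I'm backing off, rising and going toward the grey box with the fingers closing.

send_rows:
  motion:
    - {"dp":[-0.006,0.0011,0],"rot":[0,0,0],"grip":0.05}
    - {"dp":[-0.008,0.0015,0],"rot":[0,0,0],"grip":0.05}
    - {"dp":[-0.012,0.0022,0],"rot":[0,0.015,0],"grip":0.05}
    - {"dp":[-0.01,0.002,0.02],"rot":[0,0.015,0],"grip":0.05}
    - {"dp":[0,0,0.04],"rot":[0,0,0],"grip":0.05}
    - {"dp":[0,0,0.04],"rot":[0,0,0],"grip":0.0}
    - {"dp":[-0.01,-0.035,0.02],"rot":[0,0,0],"grip":0.0}
    - {"dp":[-0.01,-0.045,0],"rot":[0,0,0],"grip":0.0}
    - {"dp":[-0.01,-0.045,0],"rot":[0,0,0],"grip":0.0}
    - {"dp":[-0.01,-0.045,0],"rot":[0,0,0],"grip":0.0}
    - {"dp":[-0.01,-0.045,0],"rot":[0,0,0],"grip":0.0}
    - {"dp":[-0.01,-0.03,0],"rot":[0,0,0],"grip":0.0}
    - {"dp":[0,0,0],"rot":[0,0,0],"grip":0.0}
    - {"dp":[0,0,0],"rot":[0,0,0],"grip":0.0}

```text
clock: 20.95
tcp_pos: [0.5474, -0.2777, 0.1698]
orientation: [2.401, 2.007, 0.029]
contact_force: [-0.4, 0.7, 0.2]
grip_width: -0.0003
```

```bash
python3 -c "
from m import *
st();o=get_obs();print(o['tcp_pos'],o['grip_width']);
try: mod('t12.png')
except Exception as e: print(e)
d=grab('wrist','w12.png');grab('side','s12.png')
u,v=proj(d,[.515,-.351,.05]);print('ctrl in wrist',u,v,-np.array(d['R']).T@d['t'])
a=cv2.imread('pics/w12.png');b=cv2.resize(cv2.imread('pics/t12.png')[110:220,200:310],(270,270))
c=np.zeros((384,790,3),np.uint8);c[:,:512]=a;c[:270,516:786]=b;cv2.imwrite('pics/c12.png',c)"
```

```text
t 20.95 al 588.7 ac -173.7 z 169.8 jaw 79.8 tool z [ 0.0221  0.0023 -0.9998] F [-0.4  0.7  0.2] q7 1.93
[ 0.54737086 -0.27766783  0.1698373 ] -0.00028308548521927945
module al 702.3 ac 81.3 L 109.5 W 92.0 ang -10.49 681
ctrl in wrist 163.8760858226467 160.52060048708805 [ 0.46063824 -0.26259845  0.31040362]
```

View pics/c12.png

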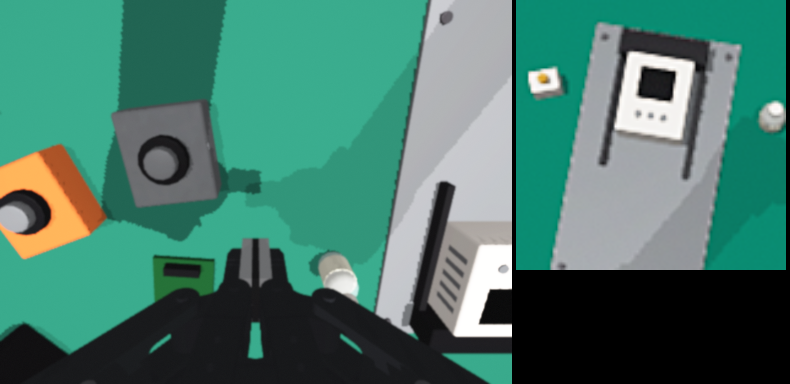

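The wrist half shows the grey box with its button cap at (159,161). The top-view half shows the module seated at the block between the rails, clear of both. I'll triangulate the button cap.

Run:
```python
from m import *
P=[];px=[]
for n,(u0,v0),r in(('wrist',(164,160),45),('top',(349,204),14),('side',(263,255),22)):
    d=grab(n);im=d['img'].astype(int)
    g=im.max(2);sat=im.max(2)-im.min(2)
    x0,y0=u0-r,v0-r;sub=g[y0:v0+r,x0:u0+r].astype(np.uint8)
    dark=(sub<60).astype(np.uint8)
    # cap = hole enclosed by dark ring
    k,h=cv2.findContours(dark,cv2.RETR_EXTERNAL,cv2.CHAIN_APPROX_NONE)
    c=max(k,key=cv2.contourArea);f=np.zeros_like(dark);cv2.drawContours(f,[c],-1,1,-1)
    hole=f&(1-dark);nn,l,s,ce=cv2.connectedComponentsWithStats(hole)
    i=1+s[1:,4].argmax() if nn>1 else 0
    p=ce[i]+[x0,y0];q=cv2.minEnclosingCircle(c);print(n,'cap',p,s[i],'ring',np.array(q[0])+[x0,y0],q[1])
    K=np.array([[d['fx'],0,d['cx']],[0,d['fy'],d['cy']],[0,0,1]]);P.append(K@np.c_[d['R'],d['t']]);px.append(p)
    print([ray(d,*p,z)[:3].round(4).tolist() for z in(.045,.055,.065)])
for a,b in((0,1),(0,2),(1,2)):
    X=cv2.triangulatePoints(P[a],P[b],px[a].reshape(2,1),px[b].reshape(2,1)).ravel();print(a,b,(X[:3]/X[3]).round(4))
```

```text
wrist cap [159.20459519 162.67286652] [ 23  31  35  34 914] ring [162.71841049 159.48736572] 26.1070556640625
[[0.5175, -0.3567, 0.045], [0.5154, -0.3531, 0.055], [0.5133, -0.3495, 0.065]]Traceback (most recent call last):
  File "<stdin>", line 10, in <module>
ValueError: max() iterable argument is empty
```

Run:
```python
from m import *
for n,(u0,v0),r in(('top',(349,204),9),('side',(263,254),12)):
    d=grab(n);g=d['img'].max(2)
    print(n,u0-r,v0-r);print(g[v0-r:v0+r,u0-r:u0+r])
d=grab('wrist')
for z in(.045,.055,.065):
    X=ray(d,159.2,162.7,z);print(z,28*309.2/ (np.array(d['R'])@(X)+d['t'])[2]/1000)
```

```text
top 340 195
[[131 132 133 136 137 136 136 138 140 141 140 142 143 142 143 142 143 143]
 [130 132 131 136 137 136 137 140 139 141 141 143 142 142 144 143 143 143]
 [130 133 134 135 136 136 138 140 141 141 141 143 143 143 143 144 143 144]
 [131 132 135 137 137 136 138 140 142 142 140 142 142 142 142 144 144 143]
 [134 133 137 135 135 136 141 141 140 140 143 142 142 143 145 144 144 144]
 [132 136 136 137 135 138 140 140 140 142 142 144 144 141 144 143 143 143]
 [133 134 137 136 139 140 140 140 141 142 141 144 143 143 144 144 143 142]
 [134 136 137 136 138 141 140 140 140 142 143 141 144 143 144 144 144 144]
 [135 136 135 137 140 140 141 142 142 142 142 143 142 142 143 144 143 141]
 [137 136 136 139 139 140 140 141 141 142 143 143 145 144 143 143 143 142]
 [136 136 136 139 140 139 142 142 142 143 143 142 144 144 145 143 143 143]
 [137 137 136 139 141 141 141 141 143 143 141 142 143 143 144 143 143 141]
 [135 135 139 140 140 141 141 142 143 143 142 143 145 144 143 142 144 142]
 [136 138 138 140 140 140 141 142 143 143 143 142 144 142 144 142 142 141]
 [136 139 140 140 140 142 143 142 142 
[... 2073 characters left out ...]
 45  76  78  82  77]
 [ 77  81  78  83  79  66  37  20  18  14  13  21  10   9  16  10  16  34
   53  74  80  80  82  80]
 [ 75  75  82  81  77  78  70  60  34  21   9  24  19  11  17  15  31  48
   71  81  81  77  78  78]
 [ 75  82  78  82  79  79  81  74  67  67  54  45  42  47  54  68  72  79
   78  83  77  75  78  77]
 [ 84  79  76  77  74  81  76  82  82  79  72  69  75  78  75  84  78  79
   79  75  82  77  75  82]
 [ 80  80  83  79  81  78  74  77  79  81  79  81  77  84  82  87  76  82
   81  74  80  78  80  83]
 [ 80  77  81  76  77  72  84  79  81  81  78  81  85  77  79  83  78  74
   78  78  75  78  76  79]]
0.045 31.66472129954759
0.055 32.905065262411895
0.065 34.24654215096858
```

Run:
```python
from m import *
w=grab('wrist');s=grab('side');t=grab('top')
for z in(.05,.055,.06,.065):
    a=ray(w,159.2,162.7,z);b=ray(s,263.4,247.0,z)-[0,.014,0]
    print(z,'wrist',a.round(4),'side',b.round(4))
g=cv2.imread('pics/t0.png').max(2)[197:212,342:360];print(g)
for z in (.05,.06): print(proj(t,ray(w,159.2,162.7,z)))
```

```text
0.05 wrist [ 0.5161 -0.3556  0.05  ] side [ 0.52   -0.3456  0.05  ]
0.055 wrist [ 0.515  -0.3538  0.055 ] side [ 0.5193 -0.3502  0.055 ]
0.06 wrist [ 0.514  -0.3521  0.06  ] side [ 0.5186 -0.3547  0.06  ]
0.065 wrist [ 0.5129 -0.3503  0.065 ] side [ 0.5178 -0.3593  0.065 ]
[[151 154 156 161 162 148 131 130 142 145 154 159 157 153 150 150 153 153]
 [152 158 153 138 126 101  68  64  85  89 111 136 154 154 150 150 152 154]
 [155 154 132  88  44  36  37  36  43  36  40  71 115 149 155 152 153 157]
 [154 129  85  52  39  48 103 127 130 127  97  47  48 134 162 155 151 155]
 [137  85  44  44  54 113 158 168 168 167 151 105  46  95 147 157 151 155]
 [132  70  39  46  90 153 170 165 161 162 164 153  92  34 129 158 152 152]
 [121  58  46  47 118 164 170 163 163 162 163 169 118  33 130 161 154 156]
 [114  46  49  50 123 170 174 167 164 165 163 169 123  45 114 153 157 156]
 [120  53  47  49 101 163 179 173 167 165 167 171 120  36 113 151 155 155]
 [125  58  42  56  69 140 177 180 177 175 178 154  88  32 128 158 155 155]
 [147  97  47  49  51  88 135 159 167 155 141  96  42  76 138 155 150 157]
 [157 143  83  36  52  51  65  97 113  93  57  40  42 117 154 154 151 154]
 [156 159 140  79  38  47  50  46  44  44  39  59 106 146 157 152 151 154]
 [152 155 160 140 104  77  58  41  65  67 101 128 149 157 153 150 151 153]
 [155 152 154 159 151 134 123 121 128 131 148 159 156 154 152 151 151 153]]
(np.float64(350.12466886957384), np.float64(203.83819956079137))
(np.float64(349.7506900085728), np.float64(204.2101431459917))
```

Button top: about (0.515, -0.352, 0.058), consistent across the three views. I'm going over it.

send_rows:
  motion:
    - {"dp":[-0.011,-0.025,0],"rot":[0,0.01,0],"grip":0.0}
    - {"dp":[-0.011,-0.025,-0.01],"rot":[0,0.01,0],"grip":0.0}
    - {"dp":[-0.008,-0.018,-0.02],"rot":[0,0,0],"grip":0.0}
    - {"dp":[0,0,-0.02],"rot":[0,0,0],"grip":0.0}
    - {"dp":[0,0,-0.015],"rot":[0,0,0],"grip":0.0}
    - {"dp":[0,0,0],"rot":[0,0,0],"grip":0.0}
    - {"dp":[0,0,0],"rot":[0,0,0],"grip":0.0}

```text
clock: 22.38
tcp_pos: [0.5176, -0.348, 0.1039]
orientation: [2.407, 2.016, 0.005]
contact_force: [0.4, -0.2, -0.3]
grip_width: 0.0
```

```bash
python3 -c "
from m import *
st();fix(79.54);print(np.array([.515,-.352,.075])-get_obs()['tcp_pos'])"
```

```text
t 22.375 al 572.1 ac -248.2 z 103.9 jaw 79.9 tool z [ 0.0033  0.0011 -1.    ] F [ 0.4 -0.2 -0.3] q7 2.09
rot [-0.001   0.0033 -0.0063]
[-0.00256344 -0.00404113 -0.02892991]
```

send_rows:
  motion:
    - {"dp":[-0.0025,-0.004,0],"rot":[0,0.003,0],"grip":0.0}
    - {"dp":[0,0,-0.015],"rot":[0,0,0],"grip":0.0}
    - {"dp":[0,0,-0.014],"rot":[0,0,0],"grip":0.0}
    - {"dp":[0,0,0],"rot":[0,0,0],"grip":0.0}

```text
clock: 22.88
tcp_pos: [0.5157, -0.352, 0.0741]
orientation: [2.407, 2.018, 0.003]
contact_force: [0.4, -0.0, -0.2]
grip_width: 0.0002
```

```bash
python3 -c "
from m import *
st();fix(79.54);print(np.array([.515,-.352,.065])-get_obs()['tcp_pos'])
d=grab('wrist','w13.png');a=cv2.imread('pics/w13.png')[100:384,130:390];cv2.imwrite('pics/w13c.png',cv2.resize(a,None,fx=2,fy=2))"
```

```text
t 22.875 al 571.1 ac -252.5 z 74.1 jaw 79.95 tool z [ 1.9e-03  4.0e-04 -1.0e+00] F [ 0.4 -0.  -0.2] q7 2.11
rot [-0.0004  0.0019 -0.0072]
[-7.40380693e-04  2.98372914e-05 -9.08505546e-03]
```

View pics/w13c.png

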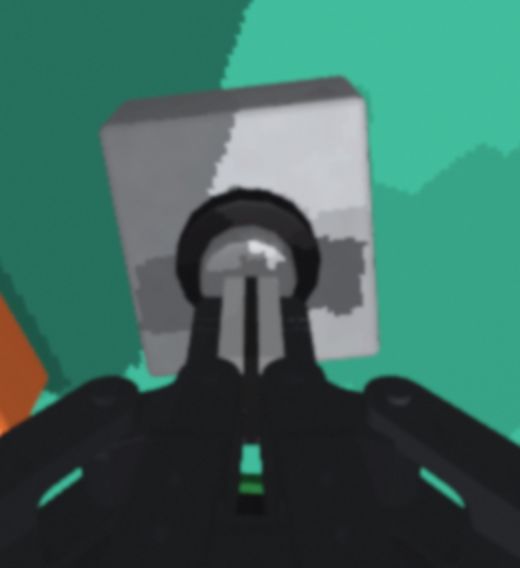

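The closed fingertips, at (250,280), are centred over the button cap. Now pressing.

send_rows:
  motion:
    - {"dp":[0,0,-0.005],"rot":[0,0,0],"grip":0.0}
    - {"dp":[0,0,-0.005],"rot":[0,0,0],"grip":0.0}
    - {"dp":[0,0,-0.004],"rot":[0,0,0],"grip":0.0}
    - {"dp":[0,0,-0.003],"rot":[0,0,0],"grip":0.0}

```text
clock: 23.42
tcp_pos: [0.5166, -0.3526, 0.0575]
orientation: [2.405, 2.017, 0.004]
contact_force: [-0.7, -0.0, 3.1]
grip_width: -0.0
```

send_rows:
  motion:
    - {"dp":[0,0,-0.002],"rot":[0,0,0],"grip":0.0}

```text
clock: 23.55
tcp_pos: [0.5167, -0.3526, 0.0559]
orientation: [2.405, 2.017, 0.004]
contact_force: [-4.3, 4.1, 18.1]
grip_width: 0.0001
```

The force went through the spring (3 N) to a hard stop at 18 N, so the button is fully down. After a short hold I'll release.

send_rows:
  motion:
    - {"dp":[0,0,-0.001],"rot":[0,0,0],"grip":0.0}

```text
clock: 23.68
tcp_pos: [0.5167, -0.3526, 0.056]
orientation: [2.406, 2.017, 0.005]
contact_force: [-4.1, 3.3, 13.8]
grip_width: -0.0001
```

send_rows:
  motion:
    - {"dp":[0,0,0.005],"rot":[0,0,0],"grip":0.0}
    - {"dp":[0,0,0.015],"rot":[0,0,0],"grip":0.0}
    - {"dp":[0,0,0.03],"rot":[0,0,0],"grip":0.0}
    - {"dp":[0,0,0.04],"rot":[0,0,0],"grip":0.0}
    - {"dp":[0,0,0],"rot":[0,0,0],"grip":0.0}
    - {"dp":[0,0,0],"rot":[0,0,0],"grip":0.0}

```text
clock: 24.42
tcp_pos: [0.5168, -0.3528, 0.1509]
orientation: [2.405, 2.015, 0.006]
contact_force: [-0.5, 0.3, -0.3]
grip_width: -0.0
```

```bash
python3 -c "
from m import *
st();mod('t14.png');d=grab('side');print(d['img'].max(2)[246:258:2,251:275])
hand_in()"
```

```text
t 24.425 al 572.3 ac -253.1 z 150.9 jaw 79.93 tool z [ 5.7e-03 -8.0e-04 -1.0e+00] F [-0.5  0.3 -0.3] q7 2.07
module al 702.3 ac 81.3 L 109.5 W 92.0 ang -10.49 683
[[132 132 131 129 133 133 132 136 126 130 133 132 134 124 112 115 115 116
  113 116 116 115 111 113]
 [129 133 130 130 133 118  94  86 103 124 132 135 118  81  72  73  68  80
  101 113 114 113 111 113]
 [132 130 132 129  98  45  41  92 138 139 138 129  95  78  85  73  69  54
   33  63 104 122 113 117]
 [130 124 131 117  49  23  48  92 128 141 141 133 109  86  84  76  70  59
   28  23  44  62  66  75]
 [131 129 133 115  39  25  38  60  74  89 100 111 107  99  75  72  68  49
   19  22  32  48  63  89]
 [128 129 137 107  35  18  26  32  48  61  66  75  70  70  60  47  41  11
    1  17  32  51  63  86]]
the job is handed in; nothing more can be done
```

The module is home against the contact block and square with it. The start button on the grey box was pressed fully down afterwards and let up again. I handed the job in at about 24.5 s on the clock.

**Module:** I pushed its right side with two spread fingertips to move it about 14 mm across to the lane's centre line. Then I pushed it from behind down the lane until it stopped dead under 13 N. The last top view puts it within about 0.3 mm of the lane centre and at -10.49°, against -10.46° for the lane. It did not move between the end of the push and hand-in.

**Button:** The closed fingertips went through the spring at about 3 N and met a hard stop at 18 N. After release the arm was clear, with about zero force. I judged that it came up again from that and from a rough pixel printout, without a separate measurement.

**Checks that disagreed:**
- **First rear push:** it jammed at 11 N with the tool tilted 2.8°, so I backed off and restarted with a small counter-turn. The force rose to about 12 N twice more in the lane.
- **End position:** by the fingertip position, the module stopped about 5 mm farther in than I had predicted. The top view put it about 3 mm farther. The pictures showed it flush with the block, so I took the stop as the block.
- **Rails:** I saw no contact with either rail in the pictures. I did not measure the gaps to each rail separately at the end.

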